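# Park the slide box under the bench shelf

### The job

Put the slide box away in its bay under the low bench shelf. First take away the capped glass bottle that stands in front of the bay and set it down upright in the flat spill tray (do not drop it or knock it over); then push the slide box over the worktop, without lifting it, in between the two guide rails until it lies squarely against the stop at the back, and leave everything else where it is.

Things in the scene. Friction and masses are not known exactly. Their poses are not given: they have to be found in the camera images.
- slide_box: Closed flat slide box, loose, 105 (x) by 170 (y) by 30 mm high, 0.18 kg; lid stays shut. Origin: centre of its underside, z up. Walls at x = -48 and +50 mm, y = +-85 mm; a lip 28 mm wide sticks out to x = -52 mm in the middle of the near face. Starts in front of the bay, long side across, up to 32 mm off to one side and 0.12 rad askew.
- bottle: Round capped clear glass bottle, loose, upright, 132 mm high, 0.17 kg. Body 50 mm in diameter; grip it 70 to 100 mm up as 50 mm wide; cap 34 mm in diameter from 114 mm up. Origin: centre of its underside, z up. Starts in the mouth of the bay, between slide box and shelf.
- spill_tray: Flat rectangular grey plastic spill tray, fixed, empty, 130 (x) by 150 (y) mm, rim 18 mm high, walls and floor 4 mm thick. Origin: centre of its underside, z up. Stands at the left or the right; a deeper translucent tub stands at the other side.
- bench_shelf: Low bench shelf, fixed: grey board 155 (x) by 350 (y) mm, underside 120 and top 132 mm up, on thin posts at x = -45 and 78, y = +-163 mm. Origin: on the worktop, where the slide box's origin must end; +x points into the bay, away from the robot; z up. Board front edge at x = -63 mm: the box's near wall ends 15 mm behind it, so an upright tool cannot push it home.
- bay_stop (a point): Middle of the stop bar's front face (bench_shelf x = 50 mm), 8 mm up; bar and guide rails are 16 mm high. The two rails run along bench_shelf x from -72 mm to the stop, inner faces at y = +-95 mm; their front ends flare out to y = +-107 mm at x = -103 mm.
- tub: Bystander: translucent square plastic tub, 126 x 126 x 62 mm; origin under its centre.
- tube_rack: Bystander: white test tube rack with tubes, 50 x 150 x 101 mm, on top of the bench shelf; origin under its centre.
- petri: Bystander: petri dish, 64 mm diameter, 15 mm high, on top of the bench shelf; origin under its centre.
- powder_bottle: Bystander: plastic bottle with a screw cap, 70 mm diameter, 165 mm high; origin under its centre.
- beaker: Bystander: small clear beaker, 55 mm diameter, 70 mm high; origin under its centre.
Not all that is in view belongs to the job. What is shaped like the bottle but green or red is not meant.

How it is judged:
By the outcome, as a careful person would: the job done as asked, in the order asked, and still so for the second after the job is handed in, with the robot touching nothing.
It also fails if it takes over 72 s, if anything falls off the work surface, if the arm or the gripper's body presses on something with over 40 N, if the wrist force passes 120 N, or if a joint passes its speed limit or range.

### The arm

A 7-joint arm with a two-finger parallel gripper is mounted at the origin on a cart in front of the work surface, level with it; the furniture and walls round the work are solid. World frame = base frame: x ahead of the robot, y to its left, z up, the work surface at z = 0. Lengths are in m, angles in rad, forces in N, time in s.
With the tool pointing down it reaches from about 0.4 to 0.85 m from the base axis. Payload 4.5 kg.
Tool frame: the origin (TCP) lies at the very end of the fingers, on their centre line; the grasp point (between the pads) lies 19 mm behind it; z points along the fingers, y is the line along which they close (so a half turn about z gives the same grasp; the last joint's range is limited). The gripper opens to 88 mm and grips with 3 to 60 N. Pads are 18 mm wide; open, the fingers measure 123 mm over their backs; the gripper's body (75 mm by 187 mm) begins 45 mm behind the grasp point.
Start: joints at [1.194, 0.689, -0.195, 1.565, 0.157, 0.902, -0.215], TCP at [0.25, -0.573, 0.239] pointing down, gripper open.
Joint ranges: [-3.01, 3.01], [-0.46, 2.08], [-1.47, 1.51], [0.13, 2.56], [-1, 4.14], [0.04, 2.09], [-2.66, 2.66]. Speed limits (rad/s): [2.57, 2.57, 3.14, 3.14, 3.14, 3.14, 3.14].

### API

Orientations are given as a unit quaternion [x, y, z, w].
In Python, from plant import r gives the robot as it stands. The module is installed in compiled form; this text tells all that it offers.
- The arm moves only by the tool step_arm, never from a script. Its argument "increments" is a list of rows, each a list of 2 entries, a list of its own where there are three numbers: the shift along the world's x, y, z in cm, then the turn, a rotation vector about the world's x, y, z in degrees. A call has exactly 10 rows; each row shifts and turns the commanded pose from where the row before left it; what a row does not reach is not made up. A row lasts 1/10 s, in which the tool goes at most 50 mm and 8.59 degrees, less where a joint would pass 70% of its speed; a pose out of reach is approached as far as the arm can. A call is refused whole if a number of a shift passes 5 or a number of a turn 8.59, either way. A call with a gripper value outside its range is refused whole. "fingers" is the opening, from 0 (shut) to 1 (fully open), set as the call begins (left out, the last holds). The fingers move at their own pace and stop on an object; "grip_force" is the grip in N (left out, the last holds). Time passes only in rows, so rows that do not move let the fingers close, or fill a call up. It gives the time, the measured TCP pose, the force, the opening and the grip force at its end, in the units of the state.
- r.get_state(): the state, without advancing time (a new reading comes with each control period).
- r.snapshot(name): name is "scene" or "top" or "wrist"; returns (picture, depth): 400x640x3 uint8, red, green, blue; 400x640 float32, m along the optical axis (not along the pixel's ray), 0 where there is no reading.
- r.calibration(name): a dict with "fov_y" (degrees; the focal length in pixels is half the picture's height over the tangent of half this angle, whatever the lens; pixels are square), "cx", "cy" (the principal point, pixels), "R" (3x3) and "t" (3): a world point X has camera coordinates R X + t. Camera axes: x right, y down, z forward; pixel columns grow to the right and rows downward; lengths in m; the calibration is good to about 2 mm. A picture is of the moment at which its call begins: read the wrist's pose just before it. calibration takes no time and is no camera call; for the wrist camera it gives the pose at the moment of the call.
- r.finish_job(): hands the job in; it is judged then, once.
The state is a dict: "clock": time; "q": joint angles; "qd": joint speeds; "joint_torque": joint torques, N m; "tool_pos": TCP position; "eef_rot": TCP orientation; "contact_force": force on the tool from outside, world axes, zero at the start; "moment": the same for the moment, N m; "opening": opening from 0.0 (shut) to 1.0 (fully open); "finger_force": force on a finger pad.
Only numpy, scipy, OpenCV 4.12 (cv2) and the standard library are available. Lean on these libraries where they do the work, as an engineer would, in place of code of your own. Each camera call takes 0.05 s, during which the arm holds its last target. There are 200 camera calls.

## Working session

There is one attempt and no reset: what is moved stays moved. The work goes in short steps, Python scripts to look and compute and a tool call to move; the robot and the scene stay as the last step left them, time stands still between calls to the robot, and variables do not carry over. Pictures are saved under pics/ and viewed, at most 10 in all, crops included, and the job is handed in when it is done.

Besides the shell and the picture viewer there is one more tool, called after ">>>" in YAML: its name, and indented under it one key for each argument. step_arm: Moves the arm, as the interface text tells. Its arguments: {"type":"object","properties":{"increments":{"type":"array","items":{"type":"array"}},"fingers":{"type":"number"},"grip_force":{"type":"number"}},"required":["increments"]}

```bash
mkdir -p pics
cat > h.py <<'E'
import numpy as np, cv2
from plant import r
def snap(n,f=None):
    c=r.calibration(n); im,d=r.snapshot(n)
    if f: cv2.imwrite('pics/'+f,im[:,:,::-1])
    np.savez(''+n+'.npz',im=im,d=d,**c)
    return im,d,c
def load(n):
    z=np.load(''+n+'.npz'); return z['im'],z['d'],z
def F(c): return 200/np.tan(np.radians(float(c['fov_y']))/2)
def ray(c,u,v):
    d=np.array([(u-c['cx'])/F(c),(v-c['cy'])/F(c),1.]); R=np.array(c['R']); t=np.array(c['t'])
    return -R.T@t, R.T@d
def plane(c,u,v,z):
    o,d=ray(c,u,v); return o+d*(z-o[2])/d[2]
def cloud(c,d):
    v,u=np.mgrid[:400,:640]; P=np.stack([(u-c['cx'])/F(c)*d,(v-c['cy'])/F(c)*d,d],-1)
    return (P-np.array(c['t']))@np.array(c['R'])
def proj(c,X):
    p=np.array(c['R'])@X+np.array(c['t']); return p[:2]/p[2]*F(c)+[c['cx'],c['cy']]
E
python3 - <<'E'
from h import *
a=snap('scene','s0.png');b=snap('top','t0.png')
for x in(a,b): print(x[2])
E
```

```text
{'fov_y': 44.3288440925606, 'cx': 319.79984652248737, 'cy': 206.73132502193957, 'R': array([[-0.7722231 , -0.63515845,  0.01566   ],
       [-0.50021801,  0.5925968 , -0.63135646],
       [ 0.39173132, -0.49538145, -0.77533463]]), 't': array([0.47905118, 0.36216564, 1.178653  ])}
{'fov_y': 50.78350997757409, 'cx': 321.0019192563555, 'cy': 202.95487353156332, 'R': array([[ 0.00885536, -0.99987288,  0.01325895],
       [-0.99614258, -0.00997838, -0.08718018],
       [ 0.0873014 , -0.0124358 , -0.99610432]]), 't': array([-0.00500598,  0.62580783,  1.54488911])}
```

View pics/s0.png

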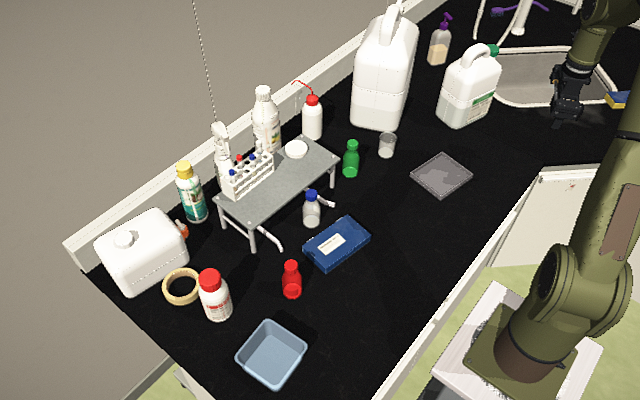

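View pics/t0.png

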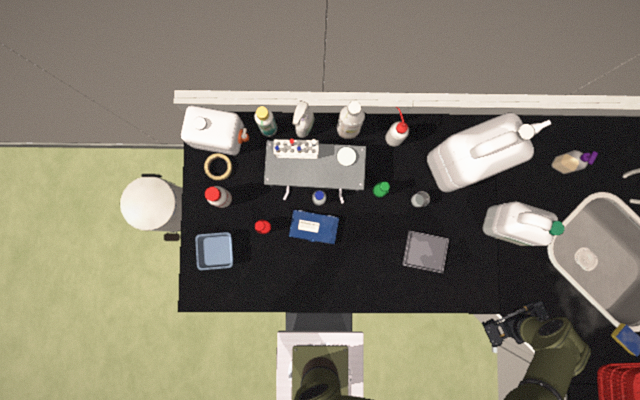

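The scene picture shows the blue-capped bottle at (311,208), the blue box at (337,243) and the tray at (441,175). In the top view the cap is at (319,197), the box (314,227), the tray (426,252), the board (315,166), and the white rail ends at (286,192) and (342,196).

Run:
```python
from h import *
im,d,c=load('top'); hsv=cv2.cvtColor(im,cv2.COLOR_RGB2HSV)
def rect(m,z,n,x0,x1,y0,y1,close=1):
    M=np.zeros((400,640),np.uint8); M[y0:y1,x0:x1]=m[y0:y1,x0:x1]*255
    if close: M=cv2.morphologyEx(M,cv2.MORPH_CLOSE,np.ones((7,7)))
    cs=max(cv2.findContours(M,0,1)[0],key=cv2.contourArea)[:,0]
    P=np.array([plane(c,u,v,z)[:2] for u,v in cs],np.float32)
    print(n,cv2.minAreaRect(P),cs.min(0),cs.max(0))
blue=(hsv[...,0]>105)&(hsv[...,0]<125)&(hsv[...,1]>140)&(hsv[...,2]>40)
rect(blue,.03,'box',280,350,205,250)
rect(blue,.132,'cap',305,335,185,205)
P=cloud(c,d)
rect(abs(P[...,2]-.132)<.012,.132,'board(depth)',255,375,135,195)
rect((hsv[...,2]>60),.018,'tray',395,460,225,280)
v,u=np.where(blue[185:205,305:335]); print('bluecap',u.mean()+305,v.mean()+185, plane(c,u.mean()+305,v.mean()+185,.132))
for n,(a,b) in {'bottle':(319,197),'board':(315,166),'tray':(426,252),'box':(314,227)}.items(): print(n,P[b,a])
w=(hsv[...,2]>150)&(P[...,2]<.05)
for x0,x1 in((278,296),(334,350)):
    v,u=np.where(w[185:205,x0:x1]); i=np.argsort(v)
    for k in (i[:3],i[-3:]): print('rail',plane(c,u[k].mean()+x0,v[k].mean()+185,.016))
# second view
im,d,c=load('scene'); hsv=cv2.cvtColor(im,cv2.COLOR_RGB2HSV)
blue=(hsv[...,0]>105)&(hsv[...,0]<125)&(hsv[...,1]>140)&(hsv[...,2]>40)
rect(blue,.03,'box',295,380,214,280)
rect(blue,.128,'cap',300,320,185,203)
q=r.get_state(); print(q['tool_pos'],q['eef_rot'],q['contact_force'])
print(r.calibration('wrist'))
```

```text
box ((0.5368295907974243, 0.02809882164001465), (0.16982409358024597, 0.0994541198015213), 82.40841674804688) [291 213] [336 243]
cap ((0.6444430351257324, 0.009431528858840466), (0.02104208432137966, 0.020933857187628746), 0.5829785466194153) [316 192] [322 198]
board(depth) ((0.7389987707138062, 0.024140581488609314), (0.34917619824409485, 0.18213023245334625), 87.31169891357422) [265 140] [365 194]
tray ((0.4493027925491333, -0.389443576335907), (0.15687470138072968, 0.1328655481338501), 79.22547149658203) [402 231] [448 272]
bluecap 318.8666666666667 194.9777777777778 [0.64450883 0.00989986 0.132     ]
bottle [0.63710118 0.00939327 0.13518248]
board [0.74757715 0.02443085 0.12639889]
tray [ 0.44659971 -0.39659363  0.00162687]
box [0.53603595 0.02610553 0.02525954]
rail [0.69220657 0.12822501 0.016     ]
rail [0.6403461  0.13991785 0.016     ]
rail [ 0.6841717  -0.07041413  0.016     ]
rail [ 0.63122015 -0.07820345  0.016     ]
box ((0.5336388349533081, 0.03480854630470276), (0.182383194565773, 0.10809925943613052), 80.79224395751953) [302 215] [371 273]
cap ((0.6442385911941528, 0.013315264135599136), (0.03264247626066208, 0.04560477286577225), 31.038070678710938) [305 188] [317 201]
[ 0.24933877 -0.57250074  0.23799795] [ 9.78969724e-01  2.04003943e-01 -2.19782964e-04 -7.88589559e-04] [-0.65602675  0.91882749  0.26841523]
{'fov_y': 58.28077920103723, 'cx': 321.252532445438, 'cy': 197.93654921473154, 'R': array([[ 0.39809368, -0.91734364, -0.00143804],
       [-0.88677044, -0.38522643,  0.25541886],
       [-0.23486084, -0.10040542, -0.96682943]]), 't': array([-0.62417117, -0.03437634,  0.38935538])}
```

>>> step_arm:
  increments:
    - [[1.5, 4, 0.6], [0, 0, -2.35]]
    - [[1.5, 4, 0.6], [0, 0, -2.35]]
    - [[1.5, 4, 0.6], [0, 0, -2.35]]
    - [[1.5, 4, 0.6], [0, 0, -2.35]]
    - [[1.5, 4, 0.6], [0, 0, -2.35]]
    - [[1.5, 4, 0.6], [0, 0, -2.35]]
    - [[1.5, 4, 0.6], [0, 0, -2.35]]
    - [[1.5, 4, 0.6], [0, 0, -2.35]]
    - [[1.5, 4, 0.6], [0, 0, -2.35]]
    - [[1.5, 4, 0.6], [0, 0, -2.35]]
  fingers: 1

```text
clock: 1.1
tool_pos: [0.3997, -0.1713, 0.2989]
eef_rot: [1.0, -0.001, -0.0, -0.0]
contact_force: [0.3, -1.0, -0.9]
opening: 1.002
finger_force: 0.0
```

>>> step_arm:
  increments:
    - [[2, 2, 0], [0, 0, 0]]
    - [[2, 2, 0], [0, 0, 0]]
    - [[2, 2, 0], [0, 0, 0]]
    - [[2, 2, 0], [0, 0, 0]]
    - [[2, 2, 0], [0, 0, 0]]
    - [[2, 2, 0], [0, 0, 0]]
    - [[2, 2, 0], [0, 0, 0]]
    - [[2, 2, 0], [0, 0, 0]]
    - [[2, 2, 0], [0, 0, 0]]
    - [[0, 0, 0], [0, 0, 0]]

```text
clock: 2.1
tool_pos: [0.5815, 0.0114, 0.2981]
eef_rot: [1.0, 0.003, 0.001, -0.001]
contact_force: [-1.0, 1.1, -0.6]
opening: 0.996
finger_force: 0.0
```

Run:
```python
from h import *
from scipy.spatial.transform import Rotation as Ro
im,d,c=snap('wrist','w1.png'); q=r.get_state(); print(q['tool_pos'],q['q'],q['clock']); print(Ro.from_quat(q['eef_rot']).as_matrix())
print('cam',-np.array(c['R']).T@c['t'])
P=cloud(c,d)
hsv=cv2.cvtColor(im,cv2.COLOR_RGB2HSV)
blue=((hsv[...,0]>105)&(hsv[...,0]<125)&(hsv[...,1]>140)&(hsv[...,2]>40)).astype(np.uint8)
for k in sorted(cv2.findContours(blue,0,1)[0],key=cv2.contourArea)[-3:]:
    (x,y),rad=cv2.minEnclosingCircle(k); print(cv2.contourArea(k),cv2.boundingRect(k),x,y,plane(c,x,y,.132),plane(c,x,y,.03),np.median(P[int(y)-3:int(y)+4,int(x)-3:int(x)+4].reshape(-1,3),0))
```

```text
[0.58000639 0.00883095 0.29804416] [-0.03947506  0.55825975 -0.09199388  1.63176362  0.05863973  0.95489732
 -1.71850378] 2.15
[[ 9.99992578e-01  3.78756528e-03 -7.06374042e-04]
 [ 3.78809297e-03 -9.99992546e-01  7.47202539e-04]
 [-7.03538698e-04 -7.49872803e-04 -9.99999471e-01]]
cam [0.64676054 0.01132846 0.44447908]
23.5 (349, 216, 12, 8) 354.5 217.5 [ 0.54633925 -0.01876169  0.132     ] [ 0.51355955 -0.02858377  0.03      ] [ 0.51392681 -0.02809603  0.02875609]
41.5 (362, 232, 10, 14) 365.0 238.5 [ 0.52595548 -0.02908072  0.132     ] [ 0.48652207 -0.04227116  0.03      ] [ 0.4865325  -0.04238876  0.02893478]
1043.5 (306, 86, 38, 38) 324.5 104.5 [0.64610055 0.00934676 0.132     ] [0.64588511 0.00869988 0.03      ] [0.64650591 0.00976881 0.13194042]
```

View pics/w1.png

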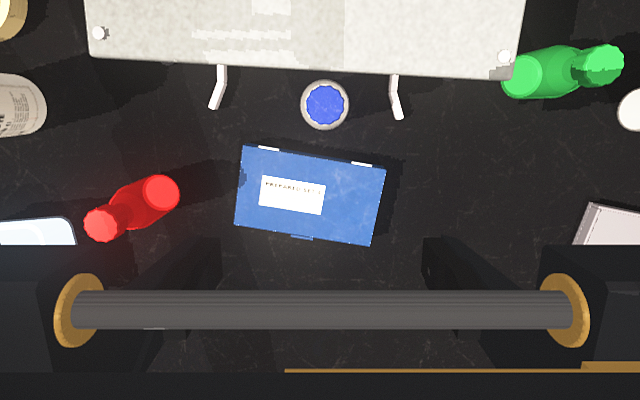

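Wrist view shows the bottle's cap at (324,104), the box corners at about (245,146), (386,168), (372,246), (234,224), the board's front edge from (90,57) to (512,80), and the rail ends at (214,108) and (398,118).

Run:
```python
from h import *
im,d,c=load('wrist')
L=lambda p,z:plane(c,*p,z)[:2]
a,b=L((90,57),.132),L((512,80),.132); n=(a-b)/np.linalg.norm(a-b); print('board',a,b,np.degrees(np.arctan2(n[0],n[1])), np.linalg.norm(a-b))
g=lambda x0,x1:[np.where((im[v,x0:x1].min(1)>140))[0].mean()+x0 for v in (90,95,100,105)]
print(g(200,230),g(385,410))
k=np.array([L(p,.03) for p in[(245,146),(386,168),(372,246),(234,224)]],np.float32)
print(k, cv2.minAreaRect(k), k.mean(0))
print('railends',L((214,108),.016),L((398,118),.016),'bends',L((222,84),.016),L((395,92),.016))
```

```text
board [0.6827689  0.20132352] [ 0.66646904 -0.14576047] 2.688764907194705 0.34746651989557514
[np.float64(219.0), np.float64(217.0), np.float64(215.0), np.float64(213.0)] [np.float64(392.5), np.float64(393.0), np.float64(394.5), np.float64(396.0)]
[[ 0.5992095   0.09990991]
 [ 0.57442605 -0.06366467]
 [ 0.47668108 -0.05128598]
 [ 0.50444     0.11798882]] ((0.5391415357589722, 0.025384753942489624), (0.17153577506542206, 0.09845981746912003), 80.6871109008789) [0.53868914 0.02573702]
railends [0.64131964 0.13669994] [ 0.63102949 -0.07719976] bends [0.66792637 0.12567615] [ 0.66009544 -0.07204618]
```

>>> step_arm:
  increments:
    - [[0.6, 0, -2], [0, 0, 0]]
    - [[0.6, 0, -2], [0, 0, 0]]
    - [[0.6, 0, -2], [0, 0, 0]]
    - [[0.6, 0, -2], [0, 0, 0]]
    - [[0.6, 0, -2], [0, 0, 0]]
    - [[0.6, 0, -1], [0, 0, 0]]
    - [[0.6, 0, -1], [0, 0, 0]]
    - [[0.6, 0, -1], [0, 0, 0]]
    - [[0.6, 0, -1], [0, 0, 0]]
    - [[0.6, 0, -1], [0, 0, 0]]

```text
clock: 3.15
tool_pos: [0.6403, 0.0069, 0.1484]
eef_rot: [1.0, 0.0, 0.0, 0.0]
contact_force: [0.2, -0.1, 0.5]
opening: 1.0
finger_force: 0.0
```

>>> step_arm:
  increments:
    - [[0.3, 0.1, -1], [0, 0, 0]]
    - [[0.3, 0.1, -1], [0, 0, 0]]
    - [[0, 0, -1], [0, 0, 0]]
    - [[0, 0, -1], [0, 0, 0]]
    - [[0, 0, -1], [0, 0, 0]]
    - [[0, 0, -1], [0, 0, 0]]
    - [[0, 0, -0.8], [0, 0, 0]]
    - [[0, 0, 0], [0, 0, 0]]
    - [[0, 0, 0], [0, 0, 0]]
    - [[0, 0, 0], [0, 0, 0]]

```text
clock: 4.15
tool_pos: [0.6461, 0.009, 0.0812]
eef_rot: [1.0, 0.0, 0.001, -0.0]
contact_force: [-0.0, -0.6, -0.6]
opening: 1.001
finger_force: 0.0
```

>>> step_arm:
  increments:
    - [[0, 0, 0], [0, 0, 0]]
    - [[0, 0, 0], [0, 0, 0]]
    - [[0, 0, 0], [0, 0, 0]]
    - [[0, 0, 0], [0, 0, 0]]
    - [[0, 0, 0], [0, 0, 0]]
    - [[0, 0, 0], [0, 0, 0]]
    - [[0, 0, 0], [0, 0, 0]]
    - [[0, 0, 0], [0, 0, 0]]
    - [[0, 0, 0], [0, 0, 0]]
    - [[0, 0, 0], [0, 0, 0]]
  fingers: 0
  grip_force: 20

```text
clock: 5.15
tool_pos: [0.6455, 0.009, 0.0806]
eef_rot: [1.0, 0.0, -0.0, 0.0]
contact_force: [-0.4, -0.6, -0.9]
opening: 0.459
finger_force: 19.1
```

Run:
```python
from h import *
im,d,c=snap('scene'); print(r.get_state()['opening'])
a=cv2.resize(im[150:280,240:400],None,fx=4,fy=4,interpolation=2); 
im,d,c=snap('wrist')
cv2.imwrite('pics/s2.png',np.vstack([a[:,:,::-1][:,:640][:300],cv2.resize(im,(640,300))[:,:,::-1]])[:600])
```

```text
0.4604606886682783
```

View pics/s2.png

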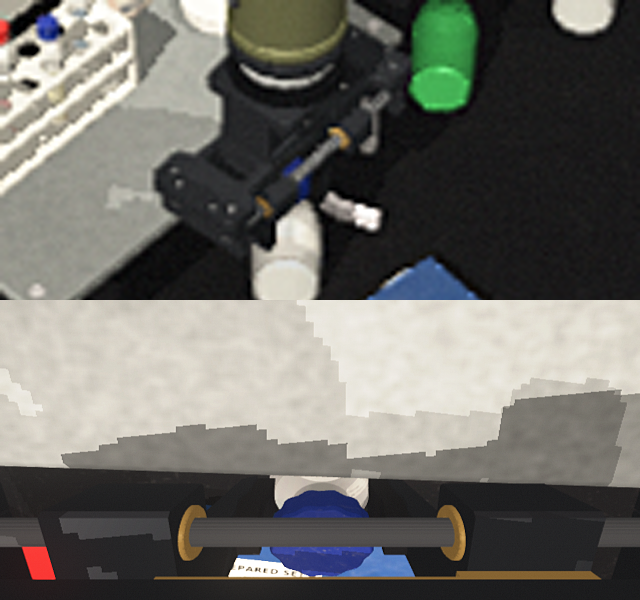

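Run:
```python
from h import *
im,d,c=load('wrist'); P=cloud(c,d)
print(plane(c,322,311,.132),P[300:325:8,322])
im,d,c=load('scene'); P=cloud(c,d)
for v in range(188,228,4):
    print(v,[np.round(P[v,u],3).tolist() for u in(308,312,316)])
```

```text
[0.65096989 0.00884116 0.132     ] [[0.67162343 0.00890837 0.16062231]
 [0.67112988 0.00891396 0.16282487]
 [0.66941151 0.0089147  0.16298651]
 [0.66719726 0.00891377 0.16243854]]
188 [[0.627, 0.044, 0.194], [0.625, 0.031, 0.184], [0.649, -0.016, 0.125]]
192 [[0.626, 0.046, 0.18], [0.645, 0.006, 0.131], [0.62, 0.02, 0.163]]
196 [[0.623, 0.049, 0.17], [0.617, 0.04, 0.167], [0.63, 0.008, 0.128]]
200 [[0.612, 0.061, 0.173], [0.611, 0.047, 0.161], [0.64, -0.005, 0.092]]
204 [[0.614, 0.059, 0.154], [0.637, 0.016, 0.096], [0.632, 0.005, 0.09]]
208 [[0.636, 0.033, 0.095], [0.632, 0.022, 0.088], [0.627, 0.011, 0.082]]
212 [[0.64, 0.03, 0.071], [0.629, 0.026, 0.077], [0.623, 0.016, 0.072]]
216 [[0.638, 0.031, 0.056], [0.628, 0.026, 0.059], [0.624, 0.014, 0.051]]
220 [[0.636, 0.035, 0.043], [0.629, 0.025, 0.04], [0.623, 0.014, 0.033]]
224 [[0.64, 0.029, 0.016], [0.089, 0.674, 1.135], [0.624, 0.013, 0.013]]
```

>>> step_arm:
  increments:
    - [[0, 0, 0], [0, 0, 0]]
    - [[0, 0, 0], [0, 0, 0]]
    - [[0, 0, 0], [0, 0, 0]]
    - [[0, 0, 0], [0, 0, 0]]
    - [[0, 0, 0], [0, 0, 0]]
    - [[0, 0, -0.2], [0, 0, 0]]
    - [[0, 0, -0.2], [0, 0, 0]]
    - [[0, 0, -0.2], [0, 0, 0]]
    - [[0, 0, -0.2], [0, 0, 0]]
    - [[0, 0, 0], [0, 0, 0]]
  fingers: 0.85

```text
clock: 6.25
tool_pos: [0.6453, 0.009, 0.0723]
eef_rot: [1.0, 0.0, -0.0, 0.0]
contact_force: [0.1, -0.5, 0.2]
opening: 0.852
finger_force: 0.0
```

>>> step_arm:
  increments:
    - [[0, 0, 0], [0, 0, 0]]
    - [[0, 0, 0], [0, 0, 0]]
    - [[0, 0, 0], [0, 0, 0]]
    - [[0, 0, 0], [0, 0, 0]]
    - [[0, 0, 0], [0, 0, 0]]
    - [[0, 0, 0], [0, 0, 0]]
    - [[0, 0, 0], [0, 0, 0]]
    - [[0, 0, 0], [0, 0, 0]]
    - [[0, 0, 0], [0, 0, 0]]
    - [[0, 0, 0], [0, 0, 0]]
  fingers: 0

```text
clock: 7.25
tool_pos: [0.6456, 0.009, 0.0727]
eef_rot: [1.0, 0.0, -0.0, 0.0]
contact_force: [-0.9, 0.0, -0.1]
opening: 0.505
finger_force: 19.2
```

>>> step_arm:
  increments:
    - [[0, 0, 0], [0, 0, 0]]
    - [[0, 0, 0], [0, 0, 0]]
    - [[0, 0, 0.2], [0, 0, 0]]
    - [[0, 0, 0.4], [0, 0, 0]]
    - [[0, 0, 0.5], [0, 0, 0]]
    - [[0, 0, 0.5], [0, 0, 0]]
    - [[0, 0, 0.4], [0, 0, 0]]
    - [[0, 0, 0], [0, 0, 0]]
    - [[0, 0, 0], [0, 0, 0]]
    - [[0, 0, 0], [0, 0, 0]]
  grip_force: 30

```text
clock: 8.25
tool_pos: [0.6454, 0.009, 0.0926]
eef_rot: [1.0, 0.0, -0.0, 0.0]
contact_force: [-0.7, -0.0, -2.0]
opening: 0.504
finger_force: 28.6
```

Run:
```python
from h import *
im,d,c=snap('wrist'); 
hsv=cv2.cvtColor(im,cv2.COLOR_RGB2HSV); im2,d2,c2=snap('scene')
cv2.imwrite('pics/s3.png',np.vstack([cv2.resize(im2[160:260,250:410],(640,400),interpolation=2)[:,:,::-1],im[240:400,:,::-1]]))
s=r.get_state();print(s['opening'],s['contact_force'],s['moment'])
```

```text
0.5040178140617656 [ 0.42374268 -0.70703659 -1.77875363] [ 0.04613631  0.05334141 -0.01118702]
```

View pics/s3.png

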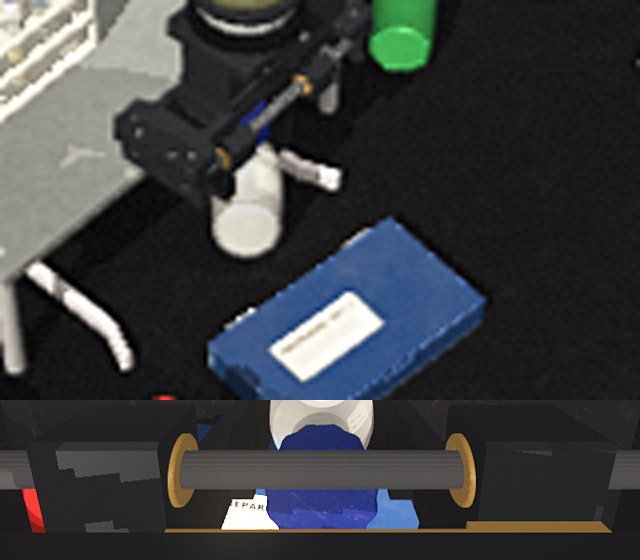

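The bottle is held upright, clear of the worktop (cap at crop (258,120), base at (248,235)), so I carry it to the tray.

>>> step_arm:
  increments:
    - [[0, 0, 1], [0, 0, 0]]
    - [[0, 0, 2], [0, 0, 0]]
    - [[-1, 0, 2.5], [0, 0, 0]]
    - [[-2, -0.5, 2.5], [0, 0, 0]]
    - [[-3, -1, 1], [0, 0, 0]]
    - [[-3, -2, 1], [0, 0, 0]]
    - [[-3, -3, 0], [0, 0, 0]]
    - [[-2, -4, 0], [0, 0, 0]]
    - [[-2, -4, 0], [0, 0, 0]]
    - [[-1, -4, 0], [0, 0, 0]]

```text
clock: 9.35
tool_pos: [0.4736, -0.1774, 0.1936]
eef_rot: [1.0, 0.0, -0.0, 0.0]
contact_force: [1.7, -0.9, -1.7]
opening: 0.503
finger_force: 28.6
```

>>> step_arm:
  increments:
    - [[-1, -4, 0], [0, 0, 0]]
    - [[-1, -4, 0], [0, 0, 0]]
    - [[-0.6, -4, 0], [0, 0, 0]]
    - [[0, -3.5, 0], [0, 0, 0]]
    - [[0, -3, 0], [0, 0, 0]]
    - [[0, -1.8, 0], [0, 0, 0]]
    - [[0, -1, 0], [0, 0, 0]]
    - [[0, 0, 0], [0, 0, 0]]
    - [[0, 0, 0], [0, 0, 0]]
    - [[0, 0, 0], [0, 0, 0]]

```text
clock: 10.35
tool_pos: [0.4501, -0.3872, 0.1928]
eef_rot: [1.0, 0.001, -0.0, -0.001]
contact_force: [0.9, 0.1, -0.8]
opening: 0.504
finger_force: 28.6
```

>>> step_arm:
  increments:
    - [[0, 0, -1], [0, 0, 0]]
    - [[0, 0, -2], [0, 0, 0]]
    - [[0, 0, -2], [0, 0, 0]]
    - [[0, 0, -2], [0, 0, 0]]
    - [[0, 0, -1.5], [0, 0, 0]]
    - [[0, 0, -1], [0, 0, 0]]
    - [[0, 0, -0.8], [0, 0, 0]]
    - [[0, 0, -0.5], [0, 0, 0]]
    - [[0, 0, -0.3], [0, 0, 0]]
    - [[0, 0, 0], [0, 0, 0]]

```text
clock: 11.35
tool_pos: [0.4497, -0.3891, 0.0818]
eef_rot: [1.0, 0.0, 0.0, 0.0]
contact_force: [0.3, -0.1, -0.9]
opening: 0.505
finger_force: 28.6
```

>>> step_arm:
  increments:
    - [[0, 0, -0.1], [0, 0, 0]]
    - [[0, 0, -0.1], [0, 0, 0]]
    - [[0, 0, -0.1], [0, 0, 0]]
    - [[0, 0, -0.1], [0, 0, 0]]
    - [[0, 0, -0.05], [0, 0, 0]]
    - [[0, 0, 0], [0, 0, 0]]
    - [[0, 0, 0], [0, 0, 0]]
    - [[0, 0, 0], [0, 0, 0]]
    - [[0, 0, 0], [0, 0, 0]]
    - [[0, 0, 0], [0, 0, 0]]

```text
clock: 12.35
tool_pos: [0.4497, -0.389, 0.0773]
eef_rot: [1.0, 0.0, 0.0, 0.0]
contact_force: [-0.5, 1.4, -2.0]
opening: 0.501
finger_force: 28.6
```

>>> step_arm:
  increments:
    - [[0, 0, -0.05], [0, 0, 0]]
    - [[0, 0, -0.05], [0, 0, 0]]
    - [[0, 0, 0], [0, 0, 0]]
    - [[0, 0, 0], [0, 0, 0]]
    - [[0, 0, 0], [0, 0, 0]]
    - [[0, 0, 0], [0, 0, 0]]
    - [[0, 0, 0], [0, 0, 0]]
    - [[0, 0, 0], [0, 0, 0]]
    - [[0, 0, 0], [0, 0, 0]]
    - [[0, 0, 0], [0, 0, 0]]

```text
clock: 13.35
tool_pos: [0.4497, -0.389, 0.0767]
eef_rot: [1.0, 0.0, 0.0, 0.0]
contact_force: [-0.4, 1.2, 6.1]
opening: 0.501
finger_force: 29.6
```

Contact with the tray floor. Release and rise.

>>> step_arm:
  increments:
    - [[0, 0, 0], [0, 0, 0]]
    - [[0, 0, 0], [0, 0, 0]]
    - [[0, 0, 0], [0, 0, 0]]
    - [[0, 0, 0], [0, 0, 0]]
    - [[0, 0, 0], [0, 0, 0]]
    - [[0, 0, 0], [0, 0, 0]]
    - [[0, 0, 0.5], [0, 0, 0]]
    - [[0, 0, 1], [0, 0, 0]]
    - [[0, 0, 2], [0, 0, 0]]
    - [[0, 0, 3], [0, 0, 0]]
  fingers: 1

```text
clock: 14.35
tool_pos: [0.4489, -0.3884, 0.1415]
eef_rot: [1.0, 0.0, -0.001, -0.001]
contact_force: [-0.3, -0.7, 0.2]
opening: 0.998
finger_force: 0.0
```

>>> step_arm:
  increments:
    - [[0, 0, 4], [0, 0, 0]]
    - [[0, 0, 4], [0, 0, 0]]
    - [[0, 2, 3], [0, 0, 0]]
    - [[0, 4, 0], [0, 0, 0]]
    - [[0, 5, 0], [0, 0, 0]]
    - [[0, 5, 0], [0, 0, 0]]
    - [[0, 5, 0], [0, 0, 0]]
    - [[0, 5, 0], [0, 0, 0]]
    - [[0, 4, 0], [0, 0, 0]]
    - [[0, 3, 0], [0, 0, 0]]

```text
clock: 15.35
tool_pos: [0.4495, -0.0559, 0.2523]
eef_rot: [1.0, 0.002, 0.001, -0.0]
contact_force: [0.0, -0.7, 0.5]
opening: 1.0
finger_force: 0.0
```

Run:
```python
from h import *
im,d,c=snap('scene'); P=cloud(c,d)
cv2.imwrite('pics/s4.png',cv2.resize(im[120:290,270:510],(720,510),interpolation=2)[:,:,::-1])
im,d,c=snap('wrist','w4.png')
s=r.get_state();print(s['tool_pos'],s['q'])
```

```text
[ 0.44989154 -0.05403698  0.25226535] [ 0.13637497  0.45066481 -0.17212507  2.04671739  0.11972585  0.65181165
 -1.67557179]
```

View pics/s4.png

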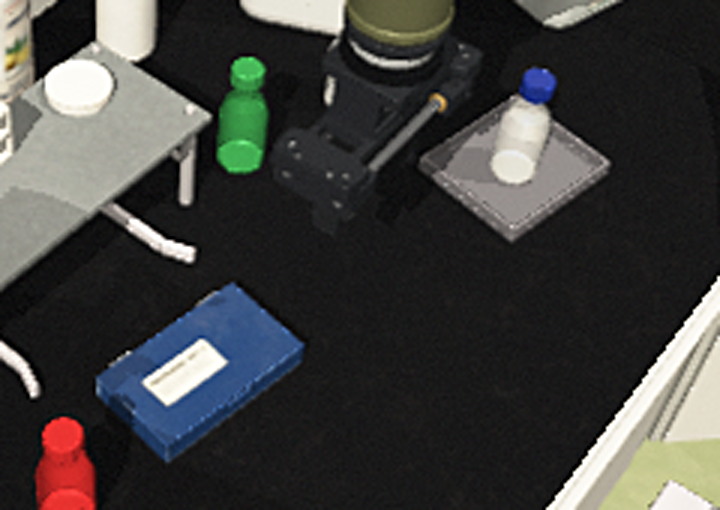

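The bottle stands upright inside the tray (cap at (537,85), base at (513,168) in the crop). Now the box from the close wrist picture.

```bash
cat >> h.py <<'E'
O=np.array([.738,.025]); YAW=-2.7
def box(c,im,z=.03,show=True):
    hsv=cv2.cvtColor(im,cv2.COLOR_RGB2HSV)
    m=((hsv[...,0]>103)&(hsv[...,0]<122)&(hsv[...,1]>110)&(hsv[...,2]>90)).astype(np.uint8)
    m=cv2.morphologyEx(m,cv2.MORPH_OPEN,np.ones((3,3)))
    k=max(cv2.findContours(m,0,1)[0],key=cv2.contourArea)[:,0]
    h=cv2.convexHull(k)[:,0]; P=np.array([plane(c,u,v,z)[:2] for u,v in h],np.float32)
    rr=cv2.minAreaRect(P); b=cv2.boxPoints(rr)
    y=np.radians(YAW); S=np.array([[np.cos(y),np.sin(y)],[-np.sin(y),np.cos(y)]])
    print('bbox',h.min(0),h.max(0),'rect',rr,'shelf ctr',S@(np.array(rr[0])-O)); print(b)
    return b
E
python3 - <<'E'
from h import *
im,d,c=load('wrist'); box(c,im)
E
```

```text
bbox [154   9] [336 143] rect ((0.5363588333129883, 0.02731950581073761), (0.16950905323028564, 0.10144916921854019), 80.6077651977539) shelf ctr [-0.20152658 -0.00718167]
[[ 0.47248295 -0.04802096]
 [ 0.5725722  -0.06457669]
 [ 0.60023475  0.10265997]
 [ 0.5001455   0.1192157 ]]
```

>>> step_arm:
  increments:
    - [[1, 0, 0], [0, 0, 0]]
    - [[2, -1, -2], [0, 0, 0]]
    - [[2, -1, -2], [0, 0, 0]]
    - [[2, -1, -2], [0, 0, 0]]
    - [[2, -1, -2], [0, 0, 0]]
    - [[1.5, -0.6, -2], [0, 0, 0]]
    - [[0, 0, -2], [0, 0, 0]]
    - [[0, 0, 0], [0, 0, 0]]
    - [[0, 0, 0], [0, 0, 0]]
    - [[0, 0, 0], [0, 0, 0]]
  fingers: 0
  grip_force: 20

```text
clock: 16.45
tool_pos: [0.5552, -0.1058, 0.1324]
eef_rot: [1.0, -0.0, 0.001, 0.0]
contact_force: [-0.2, 0.1, 0.7]
opening: 0.111
finger_force: 0.0
```

>>> step_arm:
  increments:
    - [[0, 0, -2], [0, 0, 0]]
    - [[0, 0, -2.5], [0, 0, 0]]
    - [[0, 0, -2.5], [0, 0, 0]]
    - [[0, 0, -2], [0, 0, 0]]
    - [[0, 0, -1.5], [0, 0, 0]]
    - [[0, 0, -1], [0, 0, 0]]
    - [[0, 0, -0.7], [0, 0, 0]]
    - [[0, 0, 0], [0, 0, 0]]
    - [[0, 0.5, 0], [0, 0, 0]]
    - [[0, 0.5, 0], [0, 0, 0]]

```text
clock: 17.45
tool_pos: [0.5552, -0.0947, 0.01]
eef_rot: [1.0, 0.0, 0.001, 0.0]
contact_force: [0.3, 0.3, 0.8]
opening: 0.007
finger_force: 0.0
```

Run:
```python
from h import *
im,d,c=snap('wrist','w5.png'); P=cloud(c,d); s=r.get_state(); print(s['tool_pos'],s['opening'],s['contact_force'])
```

```text
[ 0.55521792 -0.09306832  0.00988851] 0.005527551924882899 [0.40550371 0.50947593 0.44927057]
```

View pics/w5.png

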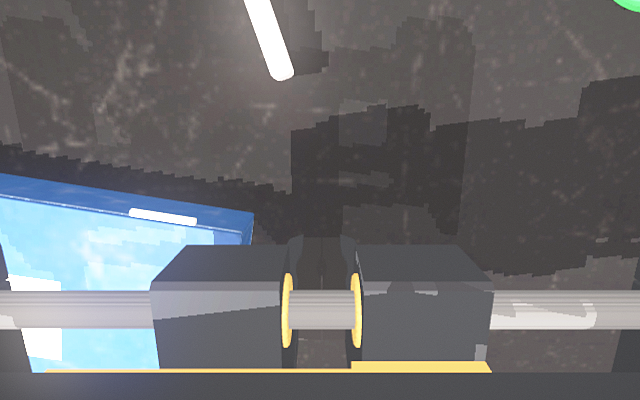

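The closed fingertips are at about (325,255), just right of the box's right edge (250,240).

>>> step_arm:
  increments:
    - [[0, 0.3, 0], [0, 0, 0]]
    - [[0, 0.3, 0], [0, 0, 0]]
    - [[0, 0.3, 0], [0, 0, 0]]
    - [[0, 0.3, 0], [0, 0, 0]]
    - [[0, 0.3, 0], [0, 0, 0]]
    - [[0, 0.3, 0], [0, 0, 0]]
    - [[0, 0.3, 0], [0, 0, 0]]
    - [[0, 0.3, 0], [0, 0, 0]]
    - [[0, 0, 0], [0, 0, 0]]
    - [[0, 0, 0], [0, 0, 0]]

```text
clock: 18.5
tool_pos: [0.5546, -0.0707, 0.0092]
eef_rot: [1.0, 0.0, -0.0, -0.0]
contact_force: [-0.2, -0.2, -0.5]
opening: 0.004
finger_force: 0.0
```

Run:
```python
from h import *
for n in('top','scene'):
    im,d,c=snap(n); 
    x0,x1,y0,y1=(280,350,203,250) if n=='top' else (290,385,212,280)
    m=np.zeros_like(im); m[y0:y1,x0:x1]=im[y0:y1,x0:x1]; 
    hsv=cv2.cvtColor(m,cv2.COLOR_RGB2HSV); b=((hsv[...,0]>105)&(hsv[...,0]<125)&(hsv[...,1]>140)&(hsv[...,2]>40)).astype(np.uint8)
    k=max(cv2.findContours(b,0,1)[0],key=cv2.contourArea)[:,0]
    print(n,cv2.minAreaRect(np.array([plane(c,u,v,.03)[:2] for u,v in k],np.float32)))
s=r.get_state(); print(s['tool_pos'],s['opening'],s['contact_force'])
```

```text
top ((0.5061953067779541, 0.04240977391600609), (0.03689754381775856, 0.14431065320968628), 0.5250536799430847)
scene ((0.5321513414382935, 0.04195659980177879), (0.18239803612232208, 0.10759111493825912), 81.71339416503906)
[ 0.55451947 -0.0708838   0.00922015] 0.007327748532797313 [-0.16445384 -0.24997207  0.57232368]
```

>>> step_arm:
  increments:
    - [[0, -1, 0], [0, 0, 0]]
    - [[0, 0, 3], [0, 0, 0]]
    - [[0, 0, 4.5], [0, 0, 0]]
    - [[-1, 1, 4.5], [0, 0, 0]]
    - [[-2, 2, 4.5], [0, 0, 0]]
    - [[-2, 2, 4.5], [0, 0, 0]]
    - [[-2, 2, 3], [0, 0, 0]]
    - [[-2, 2, 0], [0, 0, 0]]
    - [[-1.5, 1, 0], [0, 0, 0]]
    - [[0, 0, 0], [0, 0, 0]]
  fingers: 1

```text
clock: 19.6
tool_pos: [0.45, 0.0172, 0.2443]
eef_rot: [1.0, 0.001, -0.001, 0.0]
contact_force: [-0.4, -0.1, 0.6]
opening: 0.89
finger_force: 0.0
```

Run:
```python
from h import *
im,d,c=snap('wrist','w6.png'); box(c,im); s=r.get_state(); print(s['tool_pos'])
```

```text
bbox [212  11] [399 143] rect ((0.5346254706382751, 0.03487437218427658), (0.16947273910045624, 0.10177239030599594), 81.64579010009766) shelf ctr [-0.2036139   0.00028316]
[[ 0.4719677  -0.04156946]
 [ 0.5726602  -0.05635621]
 [ 0.59728324  0.11131821]
 [ 0.49659073  0.12610495]]
[0.45156328 0.01624382 0.24421608]
```

>>> step_arm:
  increments:
    - [[-0.6, 0.8, -2], [0, 0, -0.9]]
    - [[-0.5, 0.8, -3], [0, 0, -0.9]]
    - [[-0.5, 0.7, -3], [0, 0, -0.9]]
    - [[0, 0, -3], [0, 0, 0]]
    - [[0, 0, -3], [0, 0, 0]]
    - [[0, 0, -3], [0, 0, 0]]
    - [[0, 0, -3], [0, 0, 0]]
    - [[0, 0, -2], [0, 0, 0]]
    - [[0, 0, -1.2], [0, 0, 0]]
    - [[0, 0, 0], [0, 0, 0]]

```text
clock: 20.65
tool_pos: [0.4419, 0.0383, 0.0303]
eef_rot: [1.0, -0.023, -0.005, 0.002]
contact_force: [-0.1, 0.3, 0.3]
opening: 1.002
finger_force: 0.0
```

>>> step_arm:
  increments:
    - [[-0.3, 0, -0.5], [0, 0, 0]]
    - [[0, 0, -0.5], [0, 0, 0]]
    - [[0, 0, -0.5], [0, 0, 0]]
    - [[0, 0, -0.4], [0, 0, 0]]
    - [[0, 0, 0], [0, 0, 0]]
    - [[0, 0, 0], [0, 0, 0]]
    - [[0, 0, 0], [0, 0, 0]]
    - [[0, 0, 0], [0, 0, 0]]
    - [[0, 0, 0], [0, 0, 0]]
    - [[0, 0, 0], [0, 0, 0]]

```text
clock: 21.65
tool_pos: [0.4433, 0.04, 0.0174]
eef_rot: [1.0, -0.023, -0.011, 0.002]
contact_force: [-0.3, -0.1, 0.5]
opening: 1.0
finger_force: 0.0
```

Run:
```python
from h import *
from scipy.spatial.transform import Rotation as Ro
s=r.get_state(); print(s['tool_pos'],s['q'],s['contact_force'],Ro.from_quat(s['eef_rot']).as_matrix())
```

```text
[0.44333824 0.03997153 0.01742669] [-0.16682813  0.91845352 -0.04197622  2.21638266  0.84461432  0.04328217
 -2.65394924] [-0.28264092 -0.06717061  0.46408777] [[ 0.9987172  -0.04591577 -0.02134695]
 [-0.04599321 -0.99893678 -0.00315092]
 [-0.02117958  0.00412869 -0.99976716]]
```

>>> step_arm:
  increments:
    - [[0.8, -0.04, 0], [0, 0, 0]]
    - [[0.8, -0.04, 0], [0, 0, 0]]
    - [[0.8, -0.04, -0.1], [0, 0, 0]]
    - [[0.7, -0.03, -0.1], [0, 0, 0]]
    - [[0.7, -0.03, -0.1], [0, 0, 0]]
    - [[0.7, -0.03, -0.1], [0, 0, 0]]
    - [[0.7, -0.03, 0], [0, 0, 0]]
    - [[0.7, -0.03, 0], [0, 0, 0]]
    - [[0.7, -0.03, 0], [0, 0, 0]]
    - [[0.7, -0.03, 0], [0, 0, 0]]

```text
clock: 22.65
tool_pos: [0.517, 0.0367, 0.0133]
eef_rot: [1.0, -0.023, -0.011, 0.002]
contact_force: [0.3, 0.7, -0.5]
opening: 0.998
finger_force: 0.4
```

```bash
cat > fk.py <<'E'
import numpy as np
from scipy.spatial.transform import Rotation as Ro
def fk(q,p):
    s1,s3,s5,s7,k,h,a,b,L=p
    Rz=lambda t:Ro.from_euler('z',t).as_matrix(); Ry=lambda t:Ro.from_euler('y',t).as_matrix()
    R=Rz(s1*q[0])@Ry(q[1])@Rz(s3*q[2]); x=np.array([0,0,h])+R[:,2]*a
    R=R@Ry(q[3])@Rz(s5*q[4]); x=x+R[:,2]*b
    R=R@Ry(q[5])@Rz(s7*q[6]+k); return x+R[:,2]*L,R
E
python3 - <<'E'
from h import *; from fk import *
import itertools
from scipy.optimize import least_squares
s=r.get_state(); print(s['tool_pos'],s['q'],s['contact_force'])
D=[([1.194,.689,-.195,1.565,.157,.902,-.215],[.2493,-.5725,.238],[.97897,.204,-.0002,-.0008]),
([-.03947506,.55825975,-.09199388,1.63176362,.05863973,.95489732,-1.71850378],[.580,.0088,.298],[1,.0019,0.0004,-.0004]),
([0.13637497,0.45066481,-0.17212507,2.04671739,0.11972585,0.65181165,-1.67557179],[.4499,-.054,.2523],[1,0,0,0]),
([-.16682813,.91845352,-.04197622,2.21638266,.84461432,.04328217,-2.65394924],[.44334,.03997,.01743],[.9997,-.023,-.011,.002]),
(s['q'],s['tool_pos'],s['eef_rot'])]
best=[]
for sg in itertools.product([1,-1],repeat=4):
    def f(x):
        e=[]
        for q,p,o in D:
            X,R=fk(q,[*sg,*x]); e+=list((X-p)*5)+list((R-Ro.from_quat(o).as_matrix()).ravel())
        return np.array(e)
    for k0 in (0,1.57,3.14,-1.57):
        w=least_squares(f,[k0,.3,.56,.348,.28]); best.append((w.cost,sg,w.x.round(4)))
best.sort(key=lambda t:t[0]); [print(b) for b in best[:3]]
E
```

```text
[0.51697134 0.03667794 0.01330435] [ 0.01054904  0.95263789 -0.28368292  1.99335223  0.78297514  0.32866271
 -2.53421856] [ 0.33060583  0.67423154 -0.48106184]
(np.float64(0.09026762522598132), (-1, -1, -1, -1), array([1.5726, 4.3749, 0.6955, 0.2411, 4.537 ]))
(np.float64(0.09026762522598156), (-1, -1, -1, -1), array([1.5726, 4.3749, 0.6955, 0.2411, 4.537 ]))
(np.float64(0.09026762522598185), (-1, -1, -1, -1), array([-4.7105,  4.3749,  0.6955,  0.2411,  4.537 ]))
```

```bash
cat > fk.py <<'E'
import numpy as np
from scipy.spatial.transform import Rotation as Ro
def fk(q,p):
    s1,s3,s5,s7,k,k1,k3,k5,h,a,b,L,o1,o2=p
    Rz=lambda t:Ro.from_euler('z',t).as_matrix(); Ry=lambda t:Ro.from_euler('y',t).as_matrix()
    R=Rz(s1*q[0]+k1); x=np.array([0,0,h])+R[:,0]*o1
    R=R@Ry(q[1])@Rz(s3*q[2]+k3); x=x+R[:,2]*a+R[:,0]*o2
    R=R@Ry(q[3]); x=x-R[:,0]*o2; R=R@Rz(s5*q[4]+k5); x=x+R[:,2]*b
    R=R@Ry(q[5])@Rz(s7*q[6]+k); return x+R[:,2]*L,R
E
cat > fit.py <<'E'
from h import *; from fk import *
import itertools
from scipy.optimize import least_squares
D=[([1.194,.689,-.195,1.565,.157,.902,-.215],[.2493,-.5725,.238],[.97897,.204,-.0002,-.0008]),
([-.03947506,.55825975,-.09199388,1.63176362,.05863973,.95489732,-1.71850378],[.580,.0088,.298],[1,.0019,0.0004,-.0004]),
([0.13637497,0.45066481,-0.17212507,2.04671739,0.11972585,0.65181165,-1.67557179],[.4499,-.054,.2523],[1,0,0,0]),
([-.16682813,.91845352,-.04197622,2.21638266,.84461432,.04328217,-2.65394924],[.44334,.03997,.01743],[.9997,-.023,-.011,.002]),
([0.01054904,0.95263789,-0.28368292,1.99335223,0.78297514,0.32866271,-2.53421856],[.51697,.03668,.0133],[.9997,-.023,-.011,.002])]
def fit(D):
    best=[]
    for sg in itertools.product([-1,1],repeat=4):
        def f(x):
            e=[]
            for q,p,o in D:
                X,R=fk(q,[*sg,*x]); e+=list((X-p)*5)+list((R-Ro.from_quat(o).as_matrix()).ravel())
            return np.array(e+list((x-x0)[1:]*np.array([.1,.1,.1,.02,.02,.02,.02,.02,.02])))
        for k0 in (0,1.57,3.14,-1.57):
            x0=np.array([k0,0,0,0,.3,.5,.35,.28,0,0])
            w=least_squares(f,x0); best.append((w.cost,sg,w.x.round(4),np.abs(w.fun).round(3)))
    best.sort(key=lambda t:t[0]); return best
E
python3 - <<'E'
from fit import *
b=fit(D)
for k in b[:6]: print(k[0],k[1],k[2])
print(b[0][3])
E
```

```text
0.0019119284531792528 (-1, -1, -1, -1) [ 1.4749e+00 -7.3000e-02 -1.7400e-02  1.4800e-02  3.8050e-01  5.6450e-01
  3.4390e-01  3.6340e-01  2.0000e-04  9.0000e-04]
0.0019119284535312094 (-1, -1, -1, -1) [-4.8082e+00 -7.3000e-02 -1.7400e-02  1.4800e-02  3.8050e-01  5.6450e-01
  3.4390e-01  3.6340e-01  2.0000e-04  9.0000e-04]
0.00191192845397368 (-1, -1, -1, -1) [ 1.4749e+00 -7.3000e-02 -1.7400e-02  1.4800e-02  3.8050e-01  5.6450e-01
  3.4390e-01  3.6340e-01  2.0000e-04  9.0000e-04]
0.0019119284544639303 (-1, -1, -1, -1) [ 1.4749e+00 -7.3000e-02 -1.7400e-02  1.4800e-02  3.8060e-01  5.6450e-01
  3.4390e-01  3.6350e-01  2.0000e-04  9.0000e-04]
0.14910998133695855 (-1, 1, -1, -1) [ 1.4872 -0.0873  0.3155  0.0033 -0.3403  0.5097  0.3521 -0.4079  0.0201
  0.0018]
0.14910998133784767 (-1, 1, -1, -1) [ 1.4872 -0.0873  0.3155  0.0033 -0.3403  0.5097  0.3521 -0.4079  0.0201
  0.0018]
[0.024 0.014 0.006 0.    0.    0.001 0.    0.    0.001 0.001 0.    0.
 0.002 0.007 0.005 0.    0.001 0.003 0.001 0.    0.003 0.003 0.003 0.
 0.004 0.039 0.002 0.    0.005 0.    0.005 0.    0.004 0.    0.004 0.
 0.006 0.019 0.011 0.    0.003 0.001 0.003 0.    0.011 0.002 0.011 0.
 0.003 0.01  0.011 0.    0.001 0.004 0.002 0.    0.009 0.004 0.009 0.
 0.007 0.002 0.001 0.002 0.001 0.    0.002 0.    0.   ]
```

>>> step_arm:
  increments:
    - [[0.8, -0.04, 0], [0, 0, 0]]
    - [[0.8, -0.04, 0], [0, 0, 0]]
    - [[0.8, -0.04, 0], [0, 0, 0]]
    - [[0.8, -0.04, 0], [0, 0, 0]]
    - [[0.7, -0.03, 0], [0, 0, 0]]
    - [[0.6, -0.03, 0], [0, 0, 0]]
    - [[0, 0, 0], [0, 0, 0]]
    - [[-0.6, 0, 0], [0, 0, 0]]
    - [[-1.5, 0, 0], [0, 0, 0]]
    - [[-1.5, 0, 1], [0, 0, 0]]

```text
clock: 23.65
tool_pos: [0.5237, 0.0344, 0.0227]
eef_rot: [1.0, -0.023, -0.012, 0.002]
contact_force: [-0.9, -0.6, 0.0]
opening: 1.001
finger_force: 0.0
```

>>> step_arm:
  increments:
    - [[-0.5, 0, 3], [0, 0, 0]]
    - [[-0.5, 0, 4], [0, 0, 0]]
    - [[-0.5, 0, 4], [0, 0, 0]]
    - [[-0.5, 0, 4], [0, 0, 0]]
    - [[-0.5, 0, 4], [0, 0, 0]]
    - [[0, 0, 4], [0, 0, 0]]
    - [[0, 0, 1], [0, 0, 0]]
    - [[0, 0, 0], [0, 0, 0]]
    - [[0, 0, 0], [0, 0, 0]]
    - [[0, 0, 0], [0, 0, 0]]

```text
clock: 24.65
tool_pos: [0.4992, 0.034, 0.2616]
eef_rot: [1.0, -0.023, -0.012, 0.002]
contact_force: [0.0, 0.0, -1.2]
opening: 1.004
finger_force: 0.0
```

```bash
cat > plan.py <<'E'
from fit import *
lo=np.array([-3.01,-.46,-1.47,.13,-1,.04,-2.66])+.03; hi=np.array([3.01,2.08,1.51,2.56,4.14,2.09,2.66])-.03
def model(extra=[]):
    b=fit(D+extra)[0]; print('cost',b[0],b[2]); return [*b[1],*b[2]]
def ik(p,X,R,q0,w=.02):
    f=lambda q:np.r_[(fk(q,p)[0]-X)*5,(fk(q,p)[1]-R).ravel(),w*(q-q0)]
    s=least_squares(f,np.clip(q0,lo+1e-3,hi-1e-3),bounds=(lo,hi)); return s.x,np.abs(s.fun[:12]).max()
def tool(yaw,tilt): # yaw of tool x; tilt fingers forward along shelf x
    y=np.radians(YAW); ax=np.array([-np.sin(y),np.cos(y),0])
    return (Ro.from_rotvec(-np.radians(tilt)*ax)*Ro.from_euler('z',yaw,degrees=True)*Ro.from_euler('x',180,degrees=True)).as_matrix()
E
python3 - <<'E'
from plan import *
im,d,c=snap('wrist'); box(c,im)
s=r.get_state(); q=np.array(s['q']); print(s['clock'],s['tool_pos'],q.round(3))
p=model([(s['q'],s['tool_pos'],s['eef_rot'])])
for X in([.50,.035,.25],[.55,.034,.014],[.69,.027,.014]):
    for t in (37,42):
        Q,e=ik(p,np.array(X),tool(180-2.7,t),np.array([-.05,.9,-.1,2.2,3.1,.5,-1.7])); print(X,t,Q.round(2),round(e,3))
E
```

```text
bbox [225   0] [403  92] rect ((0.6115358471870422, 0.03435644134879112), (0.16911867260932922, 0.08307380229234695), 87.36693572998047) shelf ctr [-0.12676451  0.00338878]
[[ 0.5661582  -0.04820544]
 [ 0.6491443  -0.05202181]
 [ 0.6569135   0.11691833]
 [ 0.5739274   0.12073469]]
24.7 [0.49934213 0.03410497 0.26170546] [ 0.249  0.566 -0.65   1.869  0.429  0.878 -2.232]
cost 0.0022205167380103447 [ 1.4769e+00 -7.1800e-02 -1.7800e-02  1.3100e-02  3.6720e-01  5.6330e-01
  3.4380e-01  3.5030e-01  2.6000e-03 -3.0000e-04]
[0.5, 0.035, 0.25] 37 [-0.26  0.45  0.03  2.53  2.93  0.46 -1.63] 0.019
[0.5, 0.035, 0.25] 42 [-0.3   0.46  0.06  2.53  2.92  0.5  -1.64] 0.07
[0.55, 0.034, 0.014] 37 [-0.18  1.17 -0.06  2.52  3.02  1.19 -1.73] 0.0
[0.55, 0.034, 0.014] 42 [-0.2   1.23 -0.06  2.53  2.99  1.32 -1.74] 0.044
[0.69, 0.027, 0.014] 37 [-0.15  1.07 -0.02  2.12  3.03  0.69 -1.67] 0.0
[0.69, 0.027, 0.014] 42 [-0.15  1.12 -0.03  2.17  3.03  0.88 -1.67] 0.0
```

```bash
cat > go.py <<'E'
from plan import *
import json
def rows(p,qA,qB,N,X0,R0,bump=.0):
    X,R=np.array(X0),np.array(R0); out=[]; ex=[]
    for i in range(1,N+1):
        t=i/N; q=qA+(qB-qA)*t; q[5]+=bump*np.sin(np.pi*t)
        Xt,Rt=fk(q,p); dx=np.round((Xt-X)*100,1); w=np.round(np.degrees(Ro.from_matrix(Rt@R.T).as_rotvec()),1)
        n=np.linalg.norm(w); 
        out.append([dx.tolist(),w.tolist()]); X=X+dx/100; R=Ro.from_rotvec(np.radians(w)).as_matrix()@R
        C=np.array([X+R@np.array([a*.0375,b*.0935,-l]) for a in(-1,1) for b in(-1,1) for l in(.064,.2)]+[X+R@np.array([.09,0,-.146])])
        ex.append((X.round(3).tolist(),C.max(0)[0].round(3),C[:,2].min().round(3),round(n,1),round(np.linalg.norm(dx),1)))
    return out,ex
E
python3 - <<'E'
from go import *
s=r.get_state(); qA=np.array(s['q']); p=model([(s['q'],s['tool_pos'],s['eef_rot'])])
qB,e=ik(p,np.array([.535,.035,.13]),tool(177.3,35),np.array([-.05,.9,-.1,2.2,3.1,.5,-1.7])); print(qB.round(2),e)
X0,R0=fk(qA,p); print(X0)
o,ex=rows(p,qA,qB,30,X0,R0)
for i in range(0,30,10): print(json.dumps(o[i:i+10]))
for k in ex[::3]: print(*k)
print(max(k[3] for k in ex),max(k[1] for k in ex), min(k[2] for k in ex))
E
```

```text
cost 0.0022205167380103447 [ 1.4769e+00 -7.1800e-02 -1.7800e-02  1.3100e-02  3.6720e-01  5.6330e-01
  3.4380e-01  3.5030e-01  2.6000e-03 -3.0000e-04]
[-0.19  0.81 -0.04  2.53  2.99  0.8  -1.69] 0.011487433754941434
[0.49910867 0.03430435 0.26520678]
[[[-0.1, -2.2, -1.0], [-3.7, -0.1, 4.6]], [[0.0, -2.2, -0.9], [-3.6, -0.1, 4.7]], [[0.1, -2.1, -0.7], [-3.5, 0.1, 4.8]], [[0.2, -1.9, -0.5], [-3.5, 0.2, 4.9]], [[0.3, -1.8, -0.5], [-3.3, 0.2, 5.1]], [[0.4, -1.6, -0.3], [-3.2, 0.4, 5.1]], [[0.5, -1.5, -0.2], [-3.1, 0.5, 5.2]], [[0.6, -1.3, -0.2], [-3.0, 0.6, 5.2]], [[0.6, -1.1, -0.1], [-2.9, 0.6, 5.4]], [[0.7, -0.9, -0.1], [-2.8, 0.8, 5.3]]]
[[[0.7, -0.7, -0.1], [-2.7, 0.8, 5.5]], [[0.8, -0.5, -0.1], [-2.7, 1.0, 5.5]], [[0.7, -0.3, -0.1], [-2.5, 1.0, 5.5]], [[0.8, -0.0, -0.1], [-2.4, 1.1, 5.6]], [[0.7, 0.1, -0.1], [-2.4, 1.1, 5.6]], [[0.7, 0.3, -0.2], [-2.3, 1.2, 5.6]], [[0.6, 0.5, -0.2], [-2.1, 1.3, 5.7]], [[0.6, 0.6, -0.3], [-2.1, 1.4, 5.7]], [[0.4, 0.9, -0.4], [-2.0, 1.4, 5.7]], [[0.3, 1.0, -0.4], [-1.9, 1.4, 5.7]]]
[[[0.2, 1.1, -0.5], [-1.8, 1.6, 5.7]], [[0.1, 1.2, -0.6], [-1.6, 1.5, 5.8]], [[-0.1, 1.4, -0.6], [-1.6, 1.6, 5.7]], [[-0.3, 1.4, -0.7], [-1.5, 1.6, 5.8]], [[-0.5, 1.6, -0.7], [-1.4, 1.7, 5.7]], [[-0.6, 1.5, -0.8], [-1.2, 1.7, 5.8]], [[-0.9, 1.7, -0.7], [-1.1, 1.8, 5.7]], [[-1.0, 1.6, -0.8], [-1.0, 1.7, 5.8]], [[-1.2, 1.7, -0.8], [-0.9, 1.8, 5.7]], [[-1.5, 1.6, -0.8], [-0.8, 1.8, 5.7]]]
[0.498, 0.012, 0.255] 0.592 0.312 5.9 2.4
[0.501, -0.05, 0.234] 0.586 0.271 6.0 2.0
[0.513, -0.099, 0.224] 0.588 0.242 6.1 1.6
[0.532, -0.132, 0.22] 0.613 0.222 6.0 1.1
[0.554, -0.147, 0.217] 0.632 0.208 6.1 0.8
[0.576, -0.143, 0.213] 0.641 0.201 6.2 0.8
[0.592, -0.123, 0.204] 0.644 0.195 6.2 1.1
[0.598, -0.09, 0.189] 0.643 0.189 6.2 1.3
[0.589, -0.046, 0.169] 0.62 0.181 6.1 1.8
[0.564, 0.002, 0.146] 0.577 0.17 6.1 2.0
6.2 0.645 0.161
```

>>> step_arm:
  increments:
    - [[-0.1, -2.2, -1.0], [-3.7, -0.1, 4.6]]
    - [[0.0, -2.2, -0.9], [-3.6, -0.1, 4.7]]
    - [[0.1, -2.1, -0.7], [-3.5, 0.1, 4.8]]
    - [[0.2, -1.9, -0.5], [-3.5, 0.2, 4.9]]
    - [[0.3, -1.8, -0.5], [-3.3, 0.2, 5.1]]
    - [[0.4, -1.6, -0.3], [-3.2, 0.4, 5.1]]
    - [[0.5, -1.5, -0.2], [-3.1, 0.5, 5.2]]
    - [[0.6, -1.3, -0.2], [-3.0, 0.6, 5.2]]
    - [[0.6, -1.1, -0.1], [-2.9, 0.6, 5.4]]
    - [[0.7, -0.9, -0.1], [-2.8, 0.8, 5.3]]

```text
clock: 25.7
tool_pos: [0.5329, -0.1319, 0.217]
eef_rot: [0.874, 0.403, -0.021, 0.272]
contact_force: [-0.1, -0.1, -0.0]
opening: 0.998
finger_force: 0.0
```

>>> step_arm:
  increments:
    - [[0.7, -0.7, -0.1], [-2.7, 0.8, 5.5]]
    - [[0.8, -0.5, -0.1], [-2.7, 1.0, 5.5]]
    - [[0.7, -0.3, -0.1], [-2.5, 1.0, 5.5]]
    - [[0.8, 0, -0.1], [-2.4, 1.1, 5.6]]
    - [[0.7, 0.1, -0.1], [-2.4, 1.1, 5.6]]
    - [[0.7, 0.3, -0.2], [-2.3, 1.2, 5.6]]
    - [[0.6, 0.5, -0.2], [-2.1, 1.3, 5.7]]
    - [[0.6, 0.6, -0.3], [-2.1, 1.4, 5.7]]
    - [[0.4, 0.9, -0.4], [-2.0, 1.4, 5.7]]
    - [[0.3, 1.0, -0.4], [-1.9, 1.4, 5.7]]

```text
clock: 26.7
tool_pos: [0.5959, -0.1119, 0.1967]
eef_rot: [0.508, 0.777, -0.044, 0.37]
contact_force: [-0.1, 0.8, 0.2]
opening: 1.002
finger_force: 0.0
```

Run:
```python
from go import *
s=r.get_state(); qA=np.array(s['q']); print(s['clock'],s['tool_pos'],qA.round(3)); p=model([(s['q'],s['tool_pos'],s['eef_rot'])])
qB,e=ik(p,np.array([.535,.035,.13]),tool(177.3,35),np.array([-.05,.9,-.1,2.2,3.1,.5,-1.7])); print(qB.round(2),e)
print(fk(qA,p)[0]); X0=s['tool_pos']; R0=Ro.from_quat(s['eef_rot']).as_matrix()
o,ex=rows(p,qA,qB,20,X0,R0)
for i in range(0,20,10): print(json.dumps(o[i:i+10]))
print(max(k[3] for k in ex),max(k[1] for k in ex), min(k[2] for k in ex))
```

```text
26.7 [ 0.59590837 -0.11194365  0.19669974] [ 0.079  0.734 -0.422  2.26   1.955  0.914 -1.625]
cost 0.006838421652636952 [ 1.509e+00 -7.980e-02  1.600e-03 -1.540e-02  3.482e-01  5.570e-01
  3.404e-01  3.295e-01  1.000e-03  4.100e-03]
[-0.2   0.79 -0.01  2.51  2.97  0.77 -1.66] 0.00014740153463344008
[ 0.59194628 -0.11324176  0.20153815]
[[[-0.1, 0.4, 0.3], [-2.8, 1.6, 1.8]], [[0.3, 0.5, -0.2], [-0.9, 0.3, 2.9]], [[0.2, 0.7, -0.3], [-0.8, 0.4, 2.9]], [[0.1, 0.6, -0.2], [-0.7, 0.4, 3.0]], [[0.1, 0.7, -0.3], [-0.8, 0.5, 2.9]], [[0.0, 0.7, -0.3], [-0.7, 0.5, 2.9]], [[-0.0, 0.7, -0.3], [-0.7, 0.6, 3.0]], [[-0.1, 0.8, -0.3], [-0.7, 0.7, 2.9]], [[-0.2, 0.8, -0.4], [-0.6, 0.7, 2.9]], [[-0.2, 0.8, -0.4], [-0.6, 0.7, 2.9]]]
[[[-0.3, 0.8, -0.4], [-0.6, 0.8, 2.9]], [[-0.4, 0.9, -0.4], [-0.5, 0.9, 2.9]], [[-0.5, 0.8, -0.4], [-0.6, 0.9, 2.9]], [[-0.5, 0.8, -0.4], [-0.5, 0.9, 2.9]], [[-0.6, 0.8, -0.5], [-0.5, 1.0, 2.9]], [[-0.6, 0.8, -0.4], [-0.5, 1.1, 2.8]], [[-0.7, 0.8, -0.4], [-0.4, 1.0, 2.8]], [[-0.8, 0.8, -0.5], [-0.5, 1.2, 2.8]], [[-0.9, 0.8, -0.4], [-0.4, 1.1, 2.8]], [[-0.9, 0.7, -0.5], [-0.4, 1.2, 2.8]]]
3.7 0.648 0.161
```

>>> step_arm:
  increments:
    - [[0.2, 1.1, -0.5], [-1.8, 1.6, 5.7]]
    - [[0.1, 1.2, -0.6], [-1.6, 1.5, 5.8]]
    - [[-0.1, 1.4, -0.6], [-1.6, 1.6, 5.7]]
    - [[-0.3, 1.4, -0.7], [-1.5, 1.6, 5.8]]
    - [[-0.5, 1.6, -0.7], [-1.4, 1.7, 5.7]]
    - [[-0.6, 1.5, -0.8], [-1.2, 1.7, 5.8]]
    - [[-0.9, 1.7, -0.7], [-1.1, 1.8, 5.7]]
    - [[-1.0, 1.6, -0.8], [-1.0, 1.7, 5.8]]
    - [[-1.2, 1.7, -0.8], [-0.9, 1.8, 5.7]]
    - [[-1.5, 1.6, -0.8], [-0.8, 1.8, 5.7]]

```text
clock: 27.7
tool_pos: [0.5373, 0.0363, 0.1269]
eef_rot: [0.02, 0.957, -0.007, 0.289]
contact_force: [-0.2, 0.8, 0.0]
opening: 1.0
finger_force: 0.0
```

Run:
```python
from go import *
s=r.get_state(); X=np.array(s['tool_pos']);R=Ro.from_quat(s['eef_rot']).as_matrix(); print(s['clock'],X,np.array(s['q']).round(3)); print(R.round(3))
for t in(35,38,40): print(t,np.degrees(Ro.from_matrix(tool(177.3,t)@R.T).as_rotvec()).round(2))
p=model([(s['q'],s['tool_pos'],s['eef_rot'])])
for x,t in((.545,36),(.55,38),(.555,38),(.69,38)):
    q,e=ik(p,np.array([x,.034,.014]),tool(177.3,t),np.array(s['q']));print(x,t,q.round(2),e)
```

```text
27.7 [0.5372654  0.03632984 0.1268943 ] [ 0.025  0.818 -0.461  2.465  2.483  0.826 -1.183]
[[-0.832  0.042  0.553]
 [ 0.034  0.999 -0.026]
 [-0.554 -0.003 -0.832]]
35 [ 0.1  -1.36 -0.28]
38 [-0.03 -4.36 -0.28]
40 [-0.12 -6.36 -0.27]
cost 0.005202312972944079 [-4.7872e+00 -8.2400e-02 -7.0000e-04 -5.5000e-03  3.4060e-01  5.6160e-01
  3.4260e-01  3.2360e-01 -6.0000e-04  2.3000e-03]
0.545 36 [ 0.07  1.17 -0.46  2.48  2.72  1.18 -1.29] 0.00022101851854683385
0.55 38 [ 0.06  1.19 -0.45  2.48  2.74  1.24 -1.31] 0.0002443079029947892
0.555 38 [ 0.06  1.19 -0.45  2.47  2.74  1.22 -1.3 ] 0.00023163563798955789
0.69 38 [ 0.08  1.11 -0.41  2.08  2.65  0.78 -1.11] 9.202229272253781e-05
```

>>> step_arm:
  increments:
    - [[0.2, 0, -1], [0, -2.2, -0.3]]
    - [[0.2, -0.1, -1.5], [0, -2.2, 0]]
    - [[0.2, 0, -2], [0, 0, 0]]
    - [[0.2, 0, -2], [0, 0, 0]]
    - [[0, 0, -2], [0, 0, 0]]
    - [[0, 0, -1.3], [0, 0, 0]]
    - [[0, 0, -1], [0, 0, 0]]
    - [[0, 0, -0.5], [0, 0, 0]]
    - [[0, 0, 0], [0, 0, 0]]
    - [[0, 0, 0], [0, 0, 0]]

```text
clock: 28.7
tool_pos: [0.5463, 0.0345, 0.0156]
eef_rot: [0.025, 0.944, -0.008, 0.328]
contact_force: [-0.3, 0.0, -0.9]
opening: 0.998
finger_force: 0.0
```

Run:
```python
from go import *
im,d,c=snap('wrist','w8.png')
s=r.get_state(); print(s['clock'],s['tool_pos'],np.array(s['q']).round(3),s['contact_force']); print(Ro.from_quat(s['eef_rot']).as_matrix().round(3))
```

```text
28.75 [0.5464435  0.03448642 0.01586892] [ 0.021  1.183 -0.466  2.488  2.653  1.268 -1.3  ] [-0.11243946  0.24742508  0.63868676]
[[-0.784  0.052  0.619]
 [ 0.042  0.999 -0.031]
 [-0.619  0.002 -0.785]]
```

View pics/w8.png

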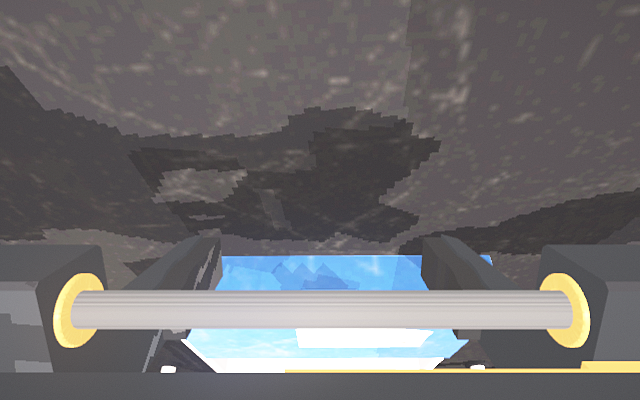

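The box's near edge runs along (220,255)–(490,258), between the two open fingers, squarely ahead.

>>> step_arm:
  increments:
    - [[0.8, -0.04, -0.1], [0, 0, 0]]
    - [[0.8, -0.04, 0], [0, 0, 0]]
    - [[0.8, -0.04, 0], [0, 0, 0]]
    - [[0.8, -0.04, 0], [0, 0, 0]]
    - [[0.8, -0.04, 0], [0, 0, 0]]
    - [[0.8, -0.04, 0], [0, 0, 0]]
    - [[0.8, -0.04, 0], [0, 0, 0]]
    - [[0.8, -0.04, 0], [0, 0, 0]]
    - [[0.8, -0.04, 0], [0, 0, 0]]
    - [[0.8, -0.04, 0], [0, 0, 0]]

```text
clock: 29.75
tool_pos: [0.6269, 0.0304, 0.0144]
eef_rot: [0.025, 0.945, -0.008, 0.327]
contact_force: [-1.8, -0.0, 2.3]
opening: 1.001
finger_force: 0.9
```

>>> step_arm:
  increments:
    - [[0.6, -0.03, 0], [0, 0, 0]]
    - [[0.6, -0.03, 0], [0, 0, 0]]
    - [[0.6, -0.03, 0], [0, 0, 0]]
    - [[0.6, -0.03, 0], [0, 0, 0]]
    - [[0.6, -0.03, 0], [0, 0, 0]]
    - [[0.5, -0.02, 0], [0, 0, 0]]
    - [[0.4, -0.02, 0], [0, 0, 0]]
    - [[0.2, 0, 0], [0, 0, 0]]
    - [[0.1, 0, 0], [0, 0, 0]]
    - [[0, 0, 0], [0, 0, 0]]

```text
clock: 30.75
tool_pos: [0.6684, 0.0285, 0.0144]
eef_rot: [0.025, 0.944, -0.008, 0.328]
contact_force: [-0.6, 0.2, 0.2]
opening: 1.001
finger_force: 0.4
```

Run:
```python
from go import *
im,d,c=snap('top'); P=cloud(c,d); im,d,c=snap('wrist','w9.png')
s=r.get_state(); X=np.array(s['tool_pos']); print(s['clock'],X,s['contact_force'],s['moment'])
y=np.radians(YAW); S=np.array([[np.cos(y),np.sin(y)],[-np.sin(y),np.cos(y)]]); print('shelf',S@(X[:2]-O))
```

```text
30.85 [0.66835744 0.02847546 0.01432453] [ 0.24977239 -0.45497162 -0.05849825] [ 0.06806829  0.49631702 -0.00713533]
shelf [-0.06972896  0.00019099]
```

Expect about 15 mm more to the stop; continue slowly.

>>> step_arm:
  increments:
    - [[0.2, -0.01, 0], [0, 0, 0]]
    - [[0.2, -0.01, 0], [0, 0, 0]]
    - [[0.2, -0.01, 0], [0, 0, 0]]
    - [[0.2, -0.01, 0], [0, 0, 0]]
    - [[0.1, 0, 0], [0, 0, 0]]
    - [[0.1, 0, 0], [0, 0, 0]]
    - [[0, 0, 0], [0, 0, 0]]
    - [[0, 0, 0], [0, 0, 0]]
    - [[0, 0, 0], [0, 0, 0]]
    - [[0, 0, 0], [0, 0, 0]]

```text
clock: 31.85
tool_pos: [0.6785, 0.0281, 0.0144]
eef_rot: [0.025, 0.944, -0.008, 0.328]
contact_force: [-1.4, -0.2, -0.4]
opening: 0.998
finger_force: 0.3
```

>>> step_arm:
  increments:
    - [[0.1, 0, 0], [0, 0, 0]]
    - [[0.1, 0, 0], [0, 0, 0]]
    - [[0.05, 0, 0], [0, 0, 0]]
    - [[0.05, 0, 0], [0, 0, 0]]
    - [[0, 0, 0], [0, 0, 0]]
    - [[0, 0, 0], [0, 0, 0]]
    - [[0, 0, 0], [0, 0, 0]]
    - [[0, 0, 0], [0, 0, 0]]
    - [[0, 0, 0], [0, 0, 0]]
    - [[0, 0, 0], [0, 0, 0]]

```text
clock: 32.85
tool_pos: [0.6813, 0.0281, 0.0143]
eef_rot: [0.025, 0.945, -0.008, 0.327]
contact_force: [-1.0, 0.2, -0.0]
opening: 1.003
finger_force: 0.5
```

>>> step_arm:
  increments:
    - [[0.1, 0, 0], [0, 0, 0]]
    - [[0.1, 0, 0], [0, 0, 0]]
    - [[0, 0, 0], [0, 0, 0]]
    - [[0, 0, 0], [0, 0, 0]]
    - [[0, 0, 0], [0, 0, 0]]
    - [[0, 0, 0], [0, 0, 0]]
    - [[0, 0, 0], [0, 0, 0]]
    - [[0, 0, 0], [0, 0, 0]]
    - [[0, 0, 0], [0, 0, 0]]
    - [[0, 0, 0], [0, 0, 0]]

```text
clock: 33.85
tool_pos: [0.6822, 0.0279, 0.0141]
eef_rot: [0.025, 0.945, -0.008, 0.326]
contact_force: [-4.8, -0.6, 3.4]
opening: 1.001
finger_force: 2.6
```

>>> step_arm:
  increments:
    - [[0.1, 0, 0], [0, 0, 0]]
    - [[0.1, 0, 0], [0, 0, 0]]
    - [[0, 0, 0], [0, 0, 0]]
    - [[0, 0, 0], [0, 0, 0]]
    - [[0, 0, 0], [0, 0, 0]]
    - [[0, 0, 0], [0, 0, 0]]
    - [[0, 0, 0], [0, 0, 0]]
    - [[0, 0, 0], [0, 0, 0]]
    - [[0, 0, 0], [0, 0, 0]]
    - [[0, 0, 0], [0, 0, 0]]

```text
clock: 34.85
tool_pos: [0.6826, 0.028, 0.0136]
eef_rot: [0.024, 0.945, -0.008, 0.325]
contact_force: [-9.5, -1.7, 6.3]
opening: 1.004
finger_force: 4.8
```

The box is against the stop (stopped at x = 0.6826, 0.683 predicted). One last gentle press, then back out.

>>> step_arm:
  increments:
    - [[0.1, 0, 0], [0, 0, 0]]
    - [[0.1, 0, 0], [0, 0, 0]]
    - [[0, 0, 0], [0, 0, 0]]
    - [[0, 0, 0], [0, 0, 0]]
    - [[0, 0, 0], [0, 0, 0]]
    - [[-0.2, 0, 0], [0, 0, 0]]
    - [[-0.5, 0, 0], [0, 0, 0]]
    - [[-1, 0.05, 0], [0, 0, 0]]
    - [[-1.5, 0.05, 0], [0, 0, 0]]
    - [[-2, 0.1, 0], [0, 0, 0]]

```text
clock: 35.85
tool_pos: [0.636, 0.0301, 0.0151]
eef_rot: [0.025, 0.944, -0.008, 0.329]
contact_force: [-0.3, -0.1, 0.3]
opening: 1.001
finger_force: 0.0
```

>>> step_arm:
  increments:
    - [[-3, 0.1, 0.5], [0, 0, 0]]
    - [[-3, 0.1, 1], [0, 0, 0]]
    - [[-3, 0.1, 1.5], [0, 0, 0]]
    - [[0, 0, 2], [0, 0, 0]]
    - [[0, 0, 2], [0, 0, 0]]
    - [[0, 0, 1], [0, 0, 0]]
    - [[0, 0, 0], [0, 0, 0]]
    - [[0, 0, 0], [0, 0, 0]]
    - [[0, 0, 0], [0, 0, 0]]
    - [[0, 0, 0], [0, 0, 0]]

```text
clock: 36.85
tool_pos: [0.5452, 0.033, 0.0935]
eef_rot: [0.025, 0.945, -0.008, 0.327]
contact_force: [0.9, 0.0, 0.1]
opening: 1.002
finger_force: 0.0
```

Run:
```python
from go import *
im,d,c=snap('wrist'); im2,_,c2=snap('scene')
s=r.get_state(); print(s['clock'],s['tool_pos'],s['contact_force'])
cv2.imwrite('pics/end.png',np.vstack([cv2.resize(im,(480,300)),cv2.resize(im2[120:270,250:490],(480,300))])[:,:,::-1])
P=cloud(c,d); y=np.radians(YAW); S=np.array([[np.cos(y),np.sin(y)],[-np.sin(y),np.cos(y)]])
hsv=cv2.cvtColor(im,cv2.COLOR_RGB2HSV); m=(hsv[...,0]>95)&(hsv[...,0]<125)&(hsv[...,1]>80)&(d>0)
Q=P[m]; Z=(Q[:,:2]-O)@S.T
f=(Q[:,2]>.004)&(Q[:,2]<.024)&(abs(Z[:,0]+.05)<.03)
print(f.sum())
for a,b in((-.085,-.05),(-.05,-.02),(.02,.05),(.05,.085)):
    k=f&(Z[:,1]>a)&(Z[:,1]<b)
    if k.sum()>5: print(a,b,k.sum(),np.median(Z[k],0).round(4))
print('y range',Z[f,1].min() if f.any() else None,Z[f,1].max() if f.any() else None)
```

```text
36.95 [0.54520451 0.03308691 0.09369375] [0.00520511 0.71744333 0.00511636]
3686
-0.085 -0.05 707 [-0.0486 -0.0659]
-0.05 -0.02 672 [-0.0485 -0.035 ]
0.02 0.05 663 [-0.0484  0.035 ]
0.05 0.085 782 [-0.0483  0.0675]
y range -0.08202598436335762 0.08787416574546657
```

View pics/end.png

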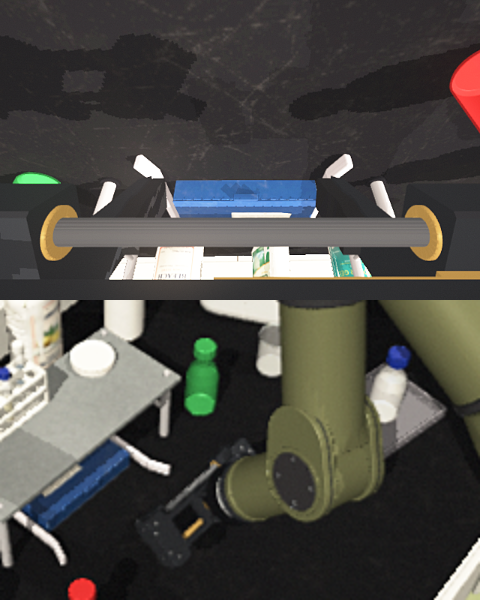

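The pictures show the box square between the rails (near wall at −48.5 mm against −48 mm, even across its width) and the bottle upright in the tray at (395,385). Nothing is touching the robot.

```bash
python3 -c "
from plant import r
print(r.finish_job())"
```

```text
the job is handed in; nothing more can be done
None
```

The job is handed in at about 37 s: the bottle stands upright in the spill tray, and the slide box lies squarely against the stop between the rails, its near wall within about 0.5 mm of target.

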